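# Full light, dish to the pins, take the picture

## Robot

A 6-joint arm with a two-finger parallel gripper is mounted at the origin on a cart in front of the work surface, level with it; the furniture and walls round the work are solid. World frame = base frame: x ahead of the robot, y to its left, z up, the work surface at z = 0. Lengths are in m, angles in rad, forces in N, time in s.
With the tool pointing down it reaches from about 0.325 to 0.85 m from the base axis. Payload 4.4 kg.
Tool frame: the origin (TCP) lies midway between the tips of the shut fingers; the grasp point (between the pads) lies behind it (ctrl.hold_point_z is the z of the grasp point in the tool frame, in m); z points along the fingers, y is the line along which they close (so a half turn about z gives the same grasp; the last joint's range is limited). The gripper opens to 94 mm and grips with 3 to 60 N. Pads are 16 mm wide; open, the fingers measure 119 mm over their backs; the gripper's body (75 mm by 177 mm) begins 78 mm behind the grasp point.
Start: joints at [-1.454, 0.207, 1.542, -0, 1.393, -0.15], TCP at [0.152, -0.555, 0.205] pointing down, gripper open.
Joint ranges: [-2.73, 2.73], [-0.86, 2.22], [0.23, 2.46], [-1.11, 4.25], [0.08, 2.63], [-2.82, 2.82]. Speed limits (rad/s): [2.79, 2.79, 3.14, 3.14, 3.14, 3.14].

## Interface

Orientations are given as a unit quaternion [w, x, y, z].
In Python, from station import ctrl, grab_frame, calibration, workorder gives the robot as it stands.
- The arm moves only by the tool carry_out, never from a script. Its argument "increments" is a list of rows, each a list of 4 numbers: the shift along the tool's x, y, z as a fraction of full scale, then the turn about the tool's z as a fraction of full scale. In form: [[tx, ty, tz, turn], ...]. A call has 1 to 5 rows; each row shifts and turns the commanded pose from where the row before left it, along the tool's axes as they then stand; what a row does not reach is not made up. Full scale, the value 1, is 0.8 m for a shift and 60 degrees for a turn. A row lasts 1/10 s, in which the tool goes at most 50 mm and 8.59 degrees, less where a joint would pass 70% of its speed; a pose out of reach is approached as far as the arm can. A call with a number of a shift or a turn outside -1 to 1 is refused whole. A call with a gripper value outside its range is refused whole. "gripper" is the opening, from 0 (shut) to 1 (fully open), set as the call begins (left out, the last holds). The fingers move at their own pace and stop on an object; "newtons" is the grip in N (left out, the last holds). Time passes only in rows, so rows that do not move let the fingers close. It gives the time, the measured TCP pose, the force, the opening and the grip force at its end, in the units of the state.
- ctrl.get_obs(): the state, without advancing time (a new reading comes with each control period).
- grab_frame(name): name is "scene" or "top" or "wrist"; returns (picture, depth): 400x640x3 uint8, red, green, blue; 400x640 float32, m along the optical axis (not along the pixel's ray), 0 where there is no reading.
- calibration(name): a dict with "mtx" (3x3 intrinsics, pixels), "position" and "orientation" of the camera in the world; the wrist camera has in their place "hand_eye" (4x4, takes a point from camera to tool coordinates, whose origin is the TCP and whose axes are the flange's). Camera axes: x right, y up, looking along -z (the intrinsics and any distortion apply to the point x, -y, -z); pixel columns grow to the right and rows downward; lengths in m; the calibration is good to about 2 mm. A picture is of the moment at which its call begins: read the wrist's pose just before it. calibration takes no time and is no camera call.
- workorder.close_job(): hands the job in; it is judged then, once.
The state is a dict: "time_s": time; "joints": joint angles; "dq": joint speeds; "tau": joint torques, N m; "tool_pos": TCP position; "eef_rot": TCP orientation; "force": force on the tool from outside, world axes, zero at the start; "moment": the same for the moment, N m; "gripper_width": finger opening in m; "finger_force": force on a finger pad.
Only numpy, scipy, OpenCV 4.12 (cv2) and the standard library are available. Lean on these libraries where they do the work, as an engineer would, in place of code of your own. Each camera call takes 0.05 s, during which the arm holds its last target. There are 200 camera calls.

## Task

Take a picture of the large petri dish in full light, touching and pushing with the fingertips only: slide the dish back over the glass of the imaging stand until it rests against both stop pins, and push the light lever at the front of the stand across from the right, past its half-light click, all the way to the far left stop. When both are so, press the round shutter button on the stand's deck fully down and let it go. Push gently, grip or lift nothing, and leave the other things where they are.

Things in the scene. Friction and masses are not known exactly. Their poses are not given: they have to be found in the camera images.
- imaging_stand: Fixed stand: white light base, grey deck, 190 (x) x 220 (y) x 60 mm high. Origin: centre of its underside, on the worktop; x to its back, y to its left seen from the robot, z up. Flush in the deck top (60 mm up) a round glass window, 56 mm across, centred at (20, 0). A slim column behind it at (112, 0) carries a camera, all of it behind x = 40 mm. The lever sticks out of a slot in the front face.
- dish_seat (a point): Point on the deck top, middle of the glass window: where the dish's centre lies when its wall rests against both stop pins. The pins are steel, 8 mm thick, 7.5 high, 36 mm from this point, behind it at 45 degrees to the left and to the right. Axes as the stand's.
- dish: The large clear petri dish, loose, about 40 g, on the deck 28 to 50 mm in front of its seat, up to 14 to one side. 13 mm high; wall about 32 mm in radius (slightly uneven), 34 over its rim lugs. Origin: centre of its underside. It slides easily; push it on its front wall (two fingertips set 30 mm apart cradle it).
- light_lever (a joint): Angle of the light lever about its upright pivot at (-35, 0) mm in the stand's frame: 0 = right stop (dark), 0.49 = first click (half light), 0.98 rad = left stop (full light); grows as the knob moves to the stand's left (+y). A sprung detent holds it at all three; leaving one takes about 6 N at the knob. Let go between them it springs to the nearest; past 0.8 it runs to the left stop.
- lever_knob (a point): Middle of the lever's upright black finger knob, 16 mm thick, from 30 to 64 mm above the worktop, this point 47 up. It moves on a level arc of radius 100 mm about the pivot, 28 to 40 mm in front of the base's front face, from 47 mm right of the stand's middle line to 47 left. Its shank is a flat bar 11 mm wide, 33 to 38 mm up.
- shutter_button_top (a point): Middle of the top of the round black shutter button, 22 mm across, in a dark collar 38 mm across, on the deck right of the glass at (-10, -85) mm in the stand's frame. Unpressed it stands 81 mm above the worktop.
- shutter_button (a joint): Travel of the shutter button: 0 = up, 0.005 m = fully down. Fully down takes 5 N; it springs back up when let go. Down by more than 4 mm counts as pressed.
- small_dish: a smaller clear petri dish, 40 mm across, 13 high, loose on the front left of the stand's deck; a bystander
- tube_rack: orange tube rack 62 x 112 x 42 mm, loose on the worktop left of the stand; a bystander
- dye_vial: small brown bottle 27 mm across, 62 high, loose right beside the stand towards its back; a bystander
- tweezers: steel tweezers 116 mm long, lying loose left of the stand; a bystander
- tape: roll of black tape 53 mm across, 19 high, loose to the right in front; a bystander
- pencil: pencil 156 mm long, lying loose in front of the stand; a bystander
Mind the look-alikes: they are no part of the job. Of the things like the dish, leave any that is red; of the rest the larger one is meant.

How it is judged:
On the way, in this order (a step that is already met when the one before it is completed fails the run):
1. the dish rests at its seat against the pins and the light lever is at the far left stop (horizontal distance between dish and dish_seat below 0.005 m and z of dish in the frame of imaging_stand between 0.057 and 0.064 m and angle between dish's own z axis and vertical below 0.06 rad and value of joint light_lever above 0.93 rad), for 0.2 s.
2. the shutter button is pressed down (value of joint shutter_button above 0.004 m), for 0.02 s.
At the end, for the whole second after the job is handed in: The dish lies flat on the deck within 5 mm of its seat against both pins, at rest; the light lever is at the left stop (joint above 0.93 rad); the shutter button has been pressed more than 4 mm after that and is up again (all of step 1 and value of joint shutter_button below 0.0015 m and linear speed of dish below 0.01 m/s); the robot touches nothing.
It fails at once if the dish was lifted, tipped or pushed off the deck (z of dish in the frame of imaging_stand above 0.068 m or z of dish in the frame of imaging_stand below 0.05 m or angle between dish's own z axis and vertical above 0.25 rad).
It fails at once if the dish or the lever was gripped or pushed with more than 35 N (contact force between the fingers and dish above 35 N or contact force between the fingers and light_lever above 35 N).
It fails at once if the shutter was pressed before the dish and the lever were in place (value of joint shutter_button above 0.004 m and (horizontal distance between dish and dish_seat above 0.007 m or value of joint light_lever below 0.88 rad)).
It fails at once if the arm struck the camera or the stand hard (contact force between the arm and imaging_stand above 40 N).
It fails at once if a bystander was moved by more than 15 mm (distance of any of small_dish, tube_rack, dye_vial, tweezers, tape, pencil from where it was at the start of the episode above 0.015 m).
It also fails if it takes over 48 s, if anything falls off the work surface, if the arm or the gripper's body presses on something with over 40 N, if the wrist force passes 120 N, or if a joint passes its speed limit or range.

## Working session

There is one attempt and no reset: what is moved stays moved. The work goes in short steps, Python scripts to look and compute and a tool call to move; the robot and the scene stay as the last step left them, time stands still between calls to the robot, and variables do not carry over. Pictures are saved under pics/ and viewed, at most 10 in all, crops included, and the job is handed in when it is done.

Besides the shell and the picture viewer there is one more tool, called after "Emit:" as name(argument=value, ...), one argument or row to a line, values as JSON. carry_out: Moves the arm, as the interface text tells. Shift numbers are shares of 0.8 m and turn numbers shares of 60 degrees, none past 1 either way. Its arguments: {"type":"object","properties":{"increments":{"type":"array"},"gripper":{"type":"number"},"newtons":{"type":"number"}},"required":["increments"]}

```bash
ls; mkdir -p pics; python3 - <<'E'
from station import ctrl, grab_frame, calibration
import cv2,numpy as np
o=ctrl.get_obs();print(o, ctrl.hold_point_z)
for n in ("scene","top"):
    p,d=grab_frame(n);cv2.imwrite(f"pics/{n}0.png",p[:,:,::-1]);np.save(f"pics/{n}0.npy",d)
    print(n,calibration(n))
print(calibration("wrist"))
E
```

```text
pics
{'time_s': 0.0, 'joints': array([-1.45355046e+00,  2.07410179e-01,  1.54292043e+00, -7.93661513e-06,
        1.39348753e+00, -1.50505250e-01]), 'dq': array([-0.00093142,  0.00020062, -0.00020265,  0.0013114 ,  0.0004592 ,
        0.00073267]), 'tau': array([-2.12711486e-03, -3.70881987e+01, -2.81419963e+01,  6.94884430e-02,
        3.60657682e-02, -1.70942217e-04]), 'tool_pos': array([ 0.15201387, -0.5537214 ,  0.20431228]), 'eef_rot': array([-1.11265378e-03,  9.91051336e-01,  1.33476629e-01,  1.45989454e-05]), 'force': array([ 0.67709785, -0.21912039, -0.68021399]), 'moment': array([-0.06163572,  0.02669039,  0.05990993]), 'finger_force': 0.0, 'gripper_width': 0.0937450825994174} -0.0188
scene {'mtx': array([[376.13609315,   0.        , 321.86455529],
       [  0.        , 376.13609315, 197.2306441 ],
       [  0.        ,   0.        ,   1.        ]]), 'position': array([0.06056117, 0.6623672 , 0.51858165]), 'orientation': array([-0.26180589, -0.15298013,  0.50056726,  0.81085583])}
top {'mtx': array([[428.32372028,   0.        , 317.89311733],
       [  0.        , 428.32372028, 204.14225345],
       [  0.        ,   0.        ,   1.        ]]), 'position': array([ 0.4982928 , -0.02827336,  1.12013423]), 'orientation': array([-0.7060011 , -0.02888144,  0.01454735,  0.70747204])}
{'mtx': array([[352.48627795,   0.        , 325.282722  ],
       [  0.        , 352.48627795, 202.74893166],
       [  0.        ,   0.        ,   1.        ]]), 'hand_eye': array([[-1.52585418e-04,  9.59705893e-01,  2.81006362e-01,
         8.16209872e-02],
       [ 9.99999973e-01,  9.78593517e-05,  2.08782524e-04,
        -2.21003529e-03],
       [ 1.72870719e-04,  2.81006386e-01, -9.59705883e-01,
        -1.78796025e-01],
       [ 0.00000000e+00,  0.00000000e+00,  0.00000000e+00,
         1.00000000e+00]])}
```

View pics/top0.png

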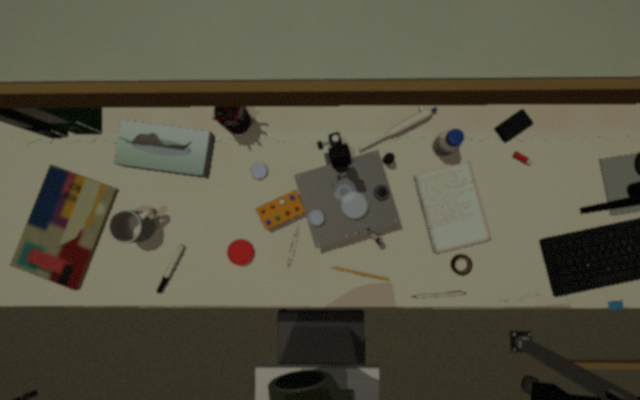

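View pics/scene0.png

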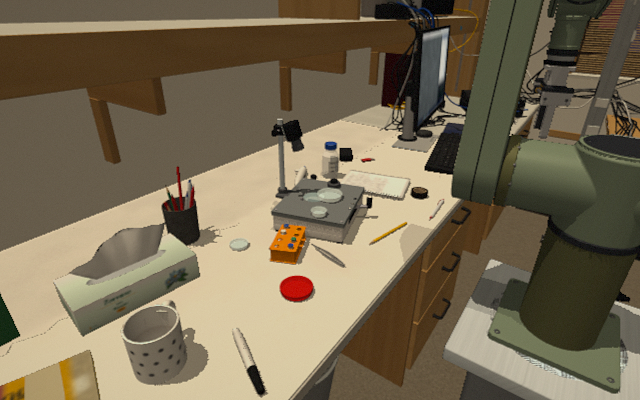

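```bash
cat > h.py <<'E'
import numpy as np,cv2
from scipy.spatial.transform import Rotation as R
from station import ctrl,grab_frame,calibration
def q2R(q): return R.from_quat([q[1],q[2],q[3],q[0]]).as_matrix()
def pose(name,o=None):
    c=calibration(name)
    if name=="wrist":
        o=o or ctrl.get_obs();T=c["hand_eye"];r=q2R(o["eef_rot"])
        return c["mtx"],r@T[:3,:3],r@T[:3,3]+o["tool_pos"]
    return c["mtx"],q2R(c["orientation"]),np.array(c["position"])
def ray(P,u,v,z):
    K,r,p=P; d=r@np.array([(u-K[0,2])/K[0,0],-(v-K[1,2])/K[1,1],-1.]); return p+d*(z-p[2])/d[2]
def cloud(P,d):
    K,r,p=P; v,u=np.mgrid[:d.shape[0],:d.shape[1]]
    return (np.stack([(u-K[0,2])/K[0,0]*d,-(v-K[1,2])/K[1,1]*d,-d],-1))@r.T+p
def proj(P,X):
    K,r,p=P; c=(np.asarray(X)-p)@r; return np.stack([K[0,0]*c[...,0]/-c[...,2]+K[0,2],-K[1,1]*c[...,1]/-c[...,2]+K[1,2]],-1)
def toworld(S,X):  # S=(x,y,yaw)
    c,s=np.cos(S[2]),np.sin(S[2]);X=np.asarray(X,float)
    return np.stack([S[0]+c*X[...,0]-s*X[...,1],S[1]+s*X[...,0]+c*X[...,1],X[...,2]],-1)
E
python3 - <<'E'
from h import *
P=pose("top");d=np.load("pics/top0.npy");C=cloud(P,d)
sub=C[140:260,285:410].reshape(-1,3)
m=(sub[:,2]>.053)&(sub[:,2]<.067)
pts=sub[m];print(m.sum(),np.median(pts[:,2]), "table z",np.median(C[270:300,200:330,2]))
r=cv2.minAreaRect((pts[:,:2]*1000).astype(np.float32));print(r,cv2.boxPoints(r))
m2=sub[:,2]>.1
print("high",m2.sum(),sub[m2].min(0),sub[m2].max(0))
im=cv2.imread("pics/top0.png")[130:280,270:430]
im=np.clip(im.astype(float)*1.8,0,255).astype(np.uint8)
cv2.imwrite("pics/topc.png",cv2.resize(im,None,fx=4.0,fy=4.0,interpolation=cv2.INTER_CUBIC))
E
```

```text
5694 0.06040013228975649 table z -0.00014597722234810373
((577.3103637695312, -76.50881958007812), (237.8175048828125, 251.8733367919922), 4.940927505493164) [[ 447.99673    38.718422]
 [ 469.69022  -212.21895 ]
 [ 706.624    -191.73605 ]
 [ 684.93054    59.20131 ]]
high 721 [ 0.4982928  -0.07756568  0.19064672] [ 0.68801002 -0.00874737  1.12013423]
```

View pics/topc.png

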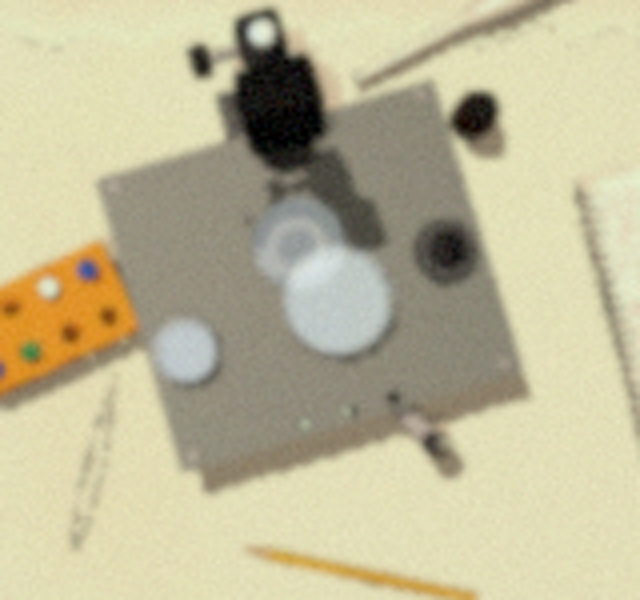

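```bash
python3 - <<'E'
from h import *
from scipy.optimize import least_squares
P=pose("top")
px=lambda c,z: ray(P,(c[0]+.5)/4-.5+270,(c[1]+.5)/4-.5+130,z)
W=np.array([px(c,.06) for c in [(98,180),(433,85),(527,395),(185,470)]]+[px((447,248),.081)])
S3=np.array([[95,110,60],[95,-110,60],[-95,-110,60],[-95,110,60],[-10,-85,81]])/1000.
f=lambda s:(toworld(s,S3)-W)[:,:2].ravel()
s=least_squares(f,[.57,-.08,.2]).x;print("stand",s,(f(s)*1000).round(1));np.save("S.npy",s)
inv=lambda w:(np.array([[np.cos(s[2]),np.sin(s[2])],[-np.sin(s[2]),np.cos(s[2])]])@(w[:2]-s[:2])*1000).round(1)
for n,c,z in [("dish",(338,301),.072),("glass",(297,243),.06),("small",(185,350),.073),("knob",(433,441),.064),("pencil tip",(248,549),.005),("pencil end",(475,597),.005),("vial",(475,113),.062)]:
    w=px(c,z);print(n,w.round(4),"stand",inv(w))
d=np.load("pics/top0.npy");C=cloud(P,d)[125:180,310:370].reshape(-1,3);m=(C[:,2]>.09)&(C[:,2]<.5)
q=C[m];L=np.array([inv(a) for a in q]);print("cam",L.min(0),L.max(0),q[:,2].max())
print("shelf z etc")
C=cloud(P,d);print(C[95,100:600:100],C[60,100:600:100])
E
```

```text
stand [ 0.57471444 -0.07900007  0.26765756] [-0.2 -0.1 -0.7 -3.4  9.   2.1 -3.4  3.6 -4.7 -2.2]
dish [ 0.5608 -0.0958  0.072 ] stand [-17.9 -12.5]
glass [ 0.5976 -0.0714  0.06  ] stand [24.1  1.3]
small [ 0.5309 -0.0021  0.073 ] stand [-21.9  85.7]
knob [ 0.4751 -0.1538  0.064 ] stand [-115.8  -45.8]
pencil tip [ 0.4044 -0.041   0.005 ] stand [-154.2   81.7]
pencil end [ 0.3738 -0.1868  0.005 ] stand [-222.3  -50.8]
vial [ 0.6781 -0.1821  0.062 ] stand [  72.4 -126.8]
cam [ 51.1 -17.9] [130.1  41.6] 0.2679406871526989
shelf z etc
[[ 0.70960406  0.32434567  0.47118002]
 [ 0.71087082  0.16988502  0.46339668]
 [ 0.70973796  0.01275347  0.4630159 ]
 [ 0.70974282 -0.14366121  0.45911174]
 [ 0.70954462 -0.30015937  0.45583752]] [[ 0.76230675  0.32187175  0.47878943]
 [ 0.75988788  0.16542331  0.48100071]
 [ 0.75873837  0.01174394  0.48015445]
 [ 0.75815383 -0.14109232  0.47793796]
 [ 0.75569635 -0.29158677  0.48038666]]
```

Emit:
carry_out(
  increments=[
    [0.046,-0.034,-0.006,0],
    [0.046,-0.034,-0.006,0],
    [0.046,-0.034,-0.006,0],
    [0.046,-0.034,-0.006,0],
    [0.046,-0.034,-0.006,0],
  ],
  gripper=0.32,
)

```text
time_s: 0.6
tool_pos: [0.2942, -0.3728, 0.2292]
eef_rot: [-0.0, 0.991, 0.133, -0.0]
force: [0.7, -0.0, -0.0]
gripper_width: 0.057
finger_force: 0.0
```

Emit:
carry_out(
  increments=[
    [0.046,-0.034,-0.006,0],
    [0.046,-0.034,-0.006,0],
    [0.046,-0.034,-0.006,0],
    [0.046,-0.034,-0.006,0],
    [0.046,-0.034,-0.006,0],
  ],
)

```text
time_s: 1.1
tool_pos: [0.4356, -0.193, 0.2533]
eef_rot: [-0.0, 0.991, 0.133, -0.0]
force: [0.8, -0.6, 0.1]
gripper_width: 0.03
finger_force: 0.0
```

Emit:
carry_out(
  increments=[
    [0.046,-0.034,-0.006,0],
    [0.046,-0.034,-0.006,0],
    [0,0,0,-0.14],
    [0,0,0,-0.14],
    [0,0,0,-0.14],
  ],
)

```text
time_s: 1.6
tool_pos: [0.4915, -0.122, 0.2624]
eef_rot: [-0.0, 0.937, 0.35, -0.0]
force: [0.8, 1.0, -0.0]
gripper_width: 0.0304
finger_force: 0.0
```

Emit:
carry_out(
  increments=[
    [0,0,0,-0.14],
    [0,0,0,-0.14],
    [0,0,0,-0.14],
    [0,0,0,-0.14],
    [0,0,0,-0.14],
  ],
)

```text
time_s: 2.1
tool_pos: [0.4912, -0.1227, 0.2624]
eef_rot: [-0.001, 0.75, 0.662, -0.0]
force: [-0.5, 0.2, -0.8]
gripper_width: 0.0296
finger_force: 0.0
```

Emit:
carry_out(
  increments=[
    [0,0,0,-0.14],
    [0,0,0,-0.14],
    [0,0,0,-0.14],
    [0,0,0,-0.14],
    [0,0,0,-0.14],
  ],
)

```text
time_s: 2.6
tool_pos: [0.4913, -0.1227, 0.2624]
eef_rot: [-0.001, 0.463, 0.887, -0.0]
force: [-0.5, -0.2, 0.7]
gripper_width: 0.0304
finger_force: 0.0
```

Emit:
carry_out(
  increments=[
    [0,0,0,-0.14],
    [0,0,0,-0.14],
    [0,0,0,-0.14],
    [0,0,0,-0.14],
    [0,0,0,-0.14],
  ],
)

```text
time_s: 3.1
tool_pos: [0.4912, -0.1227, 0.2624]
eef_rot: [-0.001, 0.114, 0.993, 0.0]
force: [0.2, -0.2, 0.9]
gripper_width: 0.0299
finger_force: 0.0
```

Emit:
carry_out(
  increments=[
    [0,0,0,-0.14],
    [0,0,0,-0.14],
    [0,0,0,-0.14],
    [0,0,0,-0.053],
    [0,0,0,0],
  ],
)

```text
time_s: 3.6
tool_pos: [0.4913, -0.1228, 0.2625]
eef_rot: [-0.0, -0.13, 0.992, 0.0]
force: [-0.0, -0.5, 0.0]
gripper_width: 0.0303
finger_force: 0.0
```

```bash
python3 - <<'E'
from h import *
o=ctrl.get_obs();print(o["tool_pos"],o["eef_rot"],o["joints"])
P=pose("wrist",o);p,d=grab_frame("wrist");cv2.imwrite("pics/w0.png",p[:,:,::-1]);np.save("pics/w0.npy",d)
import pickle;pickle.dump(P,open("w0.pkl","wb"))
im=cv2.rotate(p[:,:,::-1],cv2.ROTATE_180);im=np.clip(im*1.3,0,255).astype(np.uint8)
cv2.imwrite("pics/w0r.png",cv2.resize(im,(800,500)))
E
```

```text
[ 0.49128203 -0.12275028  0.26248719] [-4.73054830e-04 -1.29761463e-01  9.91545082e-01  3.00336678e-04] [-4.15918445e-01  1.92900971e-02  1.63062751e+00  2.20659331e-05
  1.49279552e+00 -2.24697335e+00]
```

View pics/w0r.png

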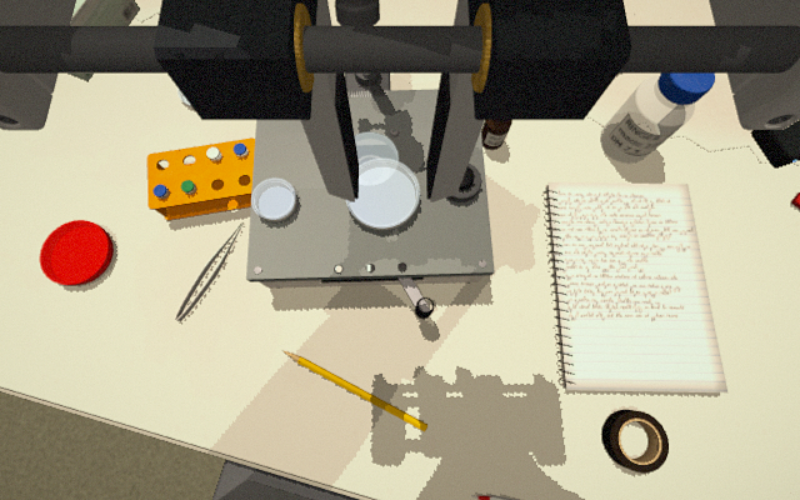

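```bash
python3 - <<'E'
import cv2,numpy as np
im=cv2.rotate(cv2.imread("pics/w0.png"),cv2.ROTATE_180)[110:260,180:410]
cv2.imwrite("pics/w0c.png",cv2.resize(np.clip(im*1.2,0,255).astype(np.uint8),None,fx=3.4,fy=3.4,interpolation=cv2.INTER_CUBIC))
E
```

```text
(no output)
```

View pics/w0c.png

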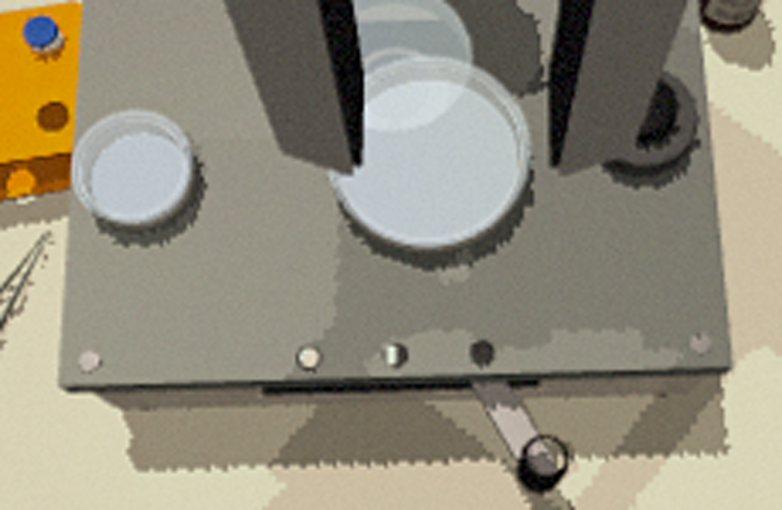

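```bash
cat >> h.py <<'E'
import pickle
def cpx(P,c,z): return ray(P,639-((c[0]+.5)/3.4-.5+180),399-((c[1]+.5)/3.4-.5+110),z)
def inv(s,w): return np.array([[np.cos(s[2]),np.sin(s[2])],[-np.sin(s[2]),np.cos(s[2])]])@(np.asarray(w)[:2]-s[:2])*1000
E
python3 - <<'E'
from h import *
P=pickle.load(open("w0.pkl","rb"))
A=cpx(P,(62,386),.06);B=cpx(P,(732,367),.06);L=cpx(P,(82,0),.06)
print(A,B,np.linalg.norm(A-B)); e=(A-B)[:2];yaw=np.arctan2(-e[0],e[1]);yl=np.arctan2(*(L-A)[1::-1]);print("yaw",yaw,yl)
y=(yaw+yl)/2 if abs(yaw-yl)<.05 else yaw
y=yaw
mid=(A+B)[:2]/2;s=[*(mid+.095*np.array([np.cos(y),np.sin(y)])),y];print("S",s,np.load("S.npy"))
np.save("S1.npy",s)
for n,c,z in [("dish rimtop",(430,153),.073),("dish front",(432,243),.061),("knob",(546,456),.064),("small",(133,166),.073),("dial",(395,355),.06),("dial",(308,357),.06),("dial",(482,352),.06),("glassC?",(400,70),.06)]:
    w=cpx(P,c,z);print(n,w[:2].round(4),inv(s,w).round(1))
Z=cloud(P,np.load("pics/w0.npy"))
def near(n,r,zl,zh):
    q=Z.reshape(-1,3);l=(q[:,:2]-np.array(s[:2]))@np.array([[np.cos(y),-np.sin(y)],[np.sin(y),np.cos(y)]])*1000
    m=(l[:,0]>r[0])&(l[:,0]<r[1])&(l[:,1]>r[2])&(l[:,1]<r[3])&(q[:,2]>zl)&(q[:,2]<zh)
    if m.sum(): print(n,m.sum(),l[m].min(0).round(1),l[m].max(0).round(1),l[m].mean(0).round(1),np.median(q[m,2]).round(4))
near("deck",(-140,60,-130,130),.055,.065)
near("knob",(-150,-100,-70,-20),.058,.07)
near("button",(-40,20,-110,-60),.076,.09)
near("collar",(-40,20,-115,-55),.064,.09)
near("dish",(-70,30,-55,35),.066,.08)
near("dish/glass z",(-30,0,-30,0),.05,.09)
E
```

```text
[0.4556834  0.00240843 0.06      ] [ 0.51769629 -0.20626293  0.06      ] 0.21769091484276024
yaw 0.28886734278557086 0.3007884348662416
S [np.float64(0.5777537259369984), np.float64(-0.0748649135299746), np.float64(0.28886734278557086)] [ 0.57471444 -0.07900007  0.26765756]
dish rimtop [ 0.5597 -0.0932] [-22.5 -12.4]
dish front [ 0.5334 -0.1008] [-49.9 -12.2]
knob [ 0.4733 -0.1545] [-122.8  -46.6]
small [5.3e-01 4.0e-04] [-24.3  85.8]
dial [ 0.4934 -0.0991] [-87.8   0.8]
dial [ 0.4854 -0.0719] [-87.7  29.2]
dial [ 0.5016 -0.1264] [-87.6 -27.7]
glassC? [ 0.5925 -0.0731] [14.6 -2.5]
deck 15490 [-131.1 -109.5] [ 60.  111.3] [-35.3   6.7] 0.0594
knob 66 [-131.1  -53.3] [-116.   -38.9] [-124.7  -45.4] 0.0612
button 123 [-20.8 -94.7] [ -2.  -81.5] [-13.1 -88.1] 0.0801
collar 416 [ -28.8 -101.9] [  5.7 -71.8] [-16.7 -89.9] 0.0716
dish 2475 [-55.1 -45.3] [13.  21.5] [-23.  -14.1] 0.0723
dish/glass z 644 [-30. -30.] [-0.1 -0. ] [-15. -15.] 0.0723
```

Emit:
carry_out(
  increments=[
    [0,0,0,-0.027],
    [0.0166,-0.0362,0,0],
    [0.0166,-0.0362,0.05,0],
    [0,0,0.06,0],
    [0,0,0.06,0],
  ],
  gripper=0,
  newtons=10,
)

```text
time_s: 4.15
tool_pos: [0.4832, -0.1866, 0.1273]
eef_rot: [0.001, -0.143, 0.99, -0.001]
force: [-0.3, 0.4, -0.5]
gripper_width: 0.0005
finger_force: 0.0
```

Emit:
carry_out(
  increments=[
    [0,0,0.05,0],
    [0,0,0.03,0],
    [0,0,0.02,0],
    [0,0,0,0],
    [0,0,0,0],
  ],
)

```text
time_s: 4.65
tool_pos: [0.4829, -0.1854, 0.0481]
eef_rot: [-0.0, -0.144, 0.99, 0.0]
force: [0.1, 0.2, 0.5]
gripper_width: 0.0004
finger_force: 0.0
```

```bash
cat > st.py <<'E'
from h import *
s=np.load("S1.npy");o=ctrl.get_obs();q=o["eef_rot"]
print("stand",inv(s,o["tool_pos"]).round(1),o["tool_pos"][2].round(4),"yaw",(2*np.arctan2(q[2],q[1])-np.pi).round(4),"F",o["force"].round(1),o["gripper_width"].round(4))
E
python3 st.py
```

```text
Traceback (most recent call last):
  File "st.py", line 3, in <module>
    print("stand",inv(s,o["tool_pos"]).round(1),o["tool_pos"][2].round(4),"yaw",(2*np.arctan2(q[2],q[1])-np.pi).round(4),"F",o["force"].round(1),o["gripper_width"].round(4))
                                                                                                                                                 ^^^^^^^^^^^^^^^^^^^^^^^^
AttributeError: 'float' object has no attribute 'round'
```

Emit:
carry_out(
  increments=[
    [0,0.0075,0,0],
    [0,0.0075,0,0],
    [0.0029,0.00625,0,0],
    [0.0029,0.00625,0,0],
    [0,0,0,0],
  ],
)

```text
time_s: 5.15
tool_pos: [0.4732, -0.1673, 0.0497]
eef_rot: [0.001, -0.144, 0.99, -0.003]
force: [-0.2, -4.7, 1.1]
gripper_width: 0.0006
finger_force: 2.2
```

```bash
sed -i 's/o\["gripper_width"\].round(4)/o["gripper_width"]/' st.py; python3 st.py
```

```text
stand [-126.6  -58.9] 0.0497 yaw 0.29 F [-0.2 -4.7  1.1] 0.000633244575709734
```

Emit:
carry_out(
  increments=[
    [0.0043,0.0125,0,0],
    [0.0028,0.0125,0,0],
    [0.0016,0.0125,0,0],
    [0.0003,0.0125,0,0],
    [-0.001,0.0125,0,0],
  ],
)

```text
time_s: 5.65
tool_pos: [0.4517, -0.1205, 0.0486]
eef_rot: [-0.0, -0.145, 0.989, -0.002]
force: [-1.3, -5.3, 0.1]
gripper_width: 0.0007
finger_force: 2.3
```

```bash
python3 st.py
```

```text
stand [-133.9   -7.8] 0.0486 yaw 0.2904 F [-1.3 -5.3  0.1] 0.0007236039131860133
```

Emit:
carry_out(
  increments=[
    [-0.0024,0.0125,0,0],
    [-0.0036,0.0125,0,0],
    [-0.0018,0.006,0,0],
    [0,0,0,0],
    [0,0,0,0],
  ],
)

```text
time_s: 6.15
tool_pos: [0.4508, -0.0935, 0.0479]
eef_rot: [0.0, -0.144, 0.99, 0.0]
force: [0.1, -0.0, -0.3]
gripper_width: 0.0008
finger_force: 0.0
```

```bash
python3 st.py
```

```text
stand [-127.    18.3] 0.0479 yaw 0.2894 F [ 0.1 -0.  -0.3] 0.0008159179674228363
```

Emit:
carry_out(
  increments=[
    [0,-0.019,0,0],
    [0,0,-0.045,0],
    [0,0,-0.045,0],
    [-0.0356,-0.0097,0,0],
    [-0.0356,-0.0097,0,0],
  ],
)

```text
time_s: 6.65
tool_pos: [0.5163, -0.1093, 0.1223]
eef_rot: [0.002, -0.143, 0.99, -0.001]
force: [-0.0, -0.9, 0.3]
gripper_width: 0.0004
finger_force: 0.0
```

Emit:
carry_out(
  increments=[
    [0,0,0,0],
    [0,0,0,0],
    [0,0,0,0],
  ],
  gripper=0.32,
)

```text
time_s: 6.95
tool_pos: [0.5128, -0.1075, 0.1192]
eef_rot: [-0.001, -0.144, 0.99, 0.0]
force: [0.1, 0.1, 0.3]
gripper_width: 0.0208
finger_force: 0.0
```

```bash
python3 st.py; cat > shot.py <<'E'
from h import *
import sys
n=sys.argv[1];o=ctrl.get_obs();P=pose("wrist",o);p,d=grab_frame("wrist");pickle.dump((P,d),open(n+".pkl","wb"))
im=cv2.rotate(p[:,:,::-1],cv2.ROTATE_180);cv2.imwrite(f"pics/{n}.png",cv2.resize(np.clip(im*1.3,0,255).astype(np.uint8),(800,500)))
E
python3 shot.py w1
```

```text
stand [-71.6 -12.8] 0.1192 yaw 0.288 F [0.1 0.1 0.3] 0.020790369950138148
```

View pics/w1.png

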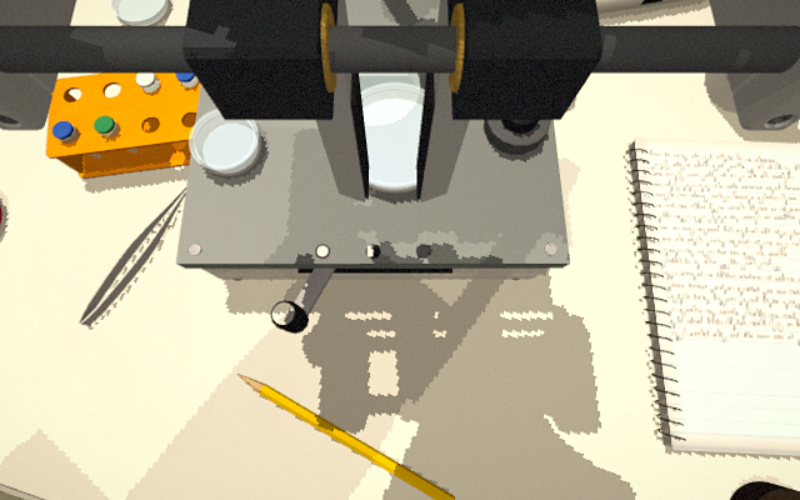

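Emit:
carry_out(
  increments=[
    [0,0,0.04,0],
    [0,0,0.02,0],
    [0,0,0.0065,0],
    [0,0,0,0],
    [0,0,0,0],
  ],
)

```text
time_s: 7.5
tool_pos: [0.5144, -0.1074, 0.0676]
eef_rot: [0.001, -0.144, 0.99, -0.0]
force: [-0.6, 0.1, 0.3]
gripper_width: 0.0299
finger_force: 0.0
```

```bash
python3 st.py
```

```text
stand [-70.  -13.1] 0.0676 yaw 0.2886 F [-0.6  0.1  0.3] 0.02992564694618371
```

Emit:
carry_out(
  increments=[
    [-0.0075,0,0.0026,0],
    [-0.0075,0,0,0],
    [-0.005,0,0,0],
    [-0.005,0.002,0,0],
    [-0.005,0.002,0,0],
  ],
)

```text
time_s: 8.0
tool_pos: [0.5365, -0.0971, 0.0649]
eef_rot: [0.0, -0.144, 0.99, -0.0]
force: [-0.5, -0.5, 2.0]
gripper_width: 0.0303
finger_force: 0.5
```

Emit:
carry_out(
  increments=[
    [-0.005,0.0021,0,0],
    [-0.005,0.0021,0,0],
    [-0.005,0.0021,0,0],
    [-0.005,0.0021,0,0],
    [-0.005,0.0021,0,0],
  ],
)

```text
time_s: 8.5
tool_pos: [0.553, -0.0832, 0.0646]
eef_rot: [-0.0, -0.144, 0.99, 0.0]
force: [-0.3, 0.1, 1.3]
gripper_width: 0.0302
finger_force: 0.5
```

```bash
python3 st.py
```

```text
stand [-26.   -0.9] 0.0646 yaw 0.2888 F [-0.3  0.1  1.3] 0.030244747706234393
```

Emit:
carry_out(
  increments=[
    [-0.0025,0.0006,0,0],
    [-0.0025,0.0006,0,0],
    [-0.002,0,0,0],
    [-0.002,0,0,0],
    [0,0,0,0],
  ],
)

```text
time_s: 9.0
tool_pos: [0.5597, -0.0803, 0.0646]
eef_rot: [0.0, -0.144, 0.99, 0.0]
force: [0.5, -0.1, 1.0]
gripper_width: 0.03
finger_force: 0.1
```

```bash
python3 st.py; python3 shot.py w2
```

```text
stand [-18.9  -0.1] 0.0646 yaw 0.2887 F [ 0.5 -0.1  1. ] 0.03003636624968629
```

View pics/w2.png

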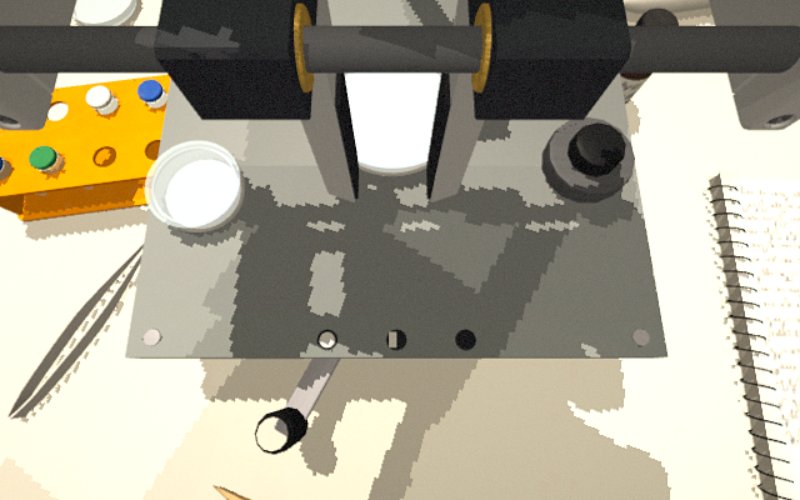

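Emit:
carry_out(
  increments=[
    [-0.0015,0,0,0],
    [-0.0015,0,0,0],
    [-0.0015,0,0,0],
    [0,0,0,0],
  ],
)

```text
time_s: 9.45
tool_pos: [0.5619, -0.0798, 0.0645]
eef_rot: [-0.001, -0.144, 0.99, -0.0]
force: [-3.6, -1.8, 1.1]
gripper_width: 0.03
finger_force: 2.0
```

```bash
python3 st.py
```

```text
stand [-16.6  -0.2] 0.0645 yaw 0.289 F [-3.6 -1.8  1.1] 0.030041748378054383
```

Emit:
carry_out(
  increments=[
    [-0.0012,0,0,0],
    [-0.0012,0,0,0],
    [0,0,0,0],
  ],
)

```text
time_s: 9.75
tool_pos: [0.5623, -0.0796, 0.0644]
eef_rot: [-0.003, -0.144, 0.99, -0.0]
force: [-7.6, -3.8, 5.8]
gripper_width: 0.0301
finger_force: 3.9
```

```bash
python3 st.py
```

```text
stand [-16.2  -0.2] 0.0644 yaw 0.2892 F [-7.6 -3.8  5.8] 0.030142474465091964
```

Emit:
carry_out(
  increments=[
    [0.004,0,0,0],
    [0.006,0,0,0],
    [0.03,0,0,0],
    [0.03,0,-0.04,0],
    [0.03,0,-0.05,0],
  ],
)

```text
time_s: 10.25
tool_pos: [0.4859, -0.1008, 0.1353]
eef_rot: [-0.002, -0.144, 0.99, 0.001]
force: [-0.1, 0.1, 0.7]
gripper_width: 0.03
finger_force: 0.0
```

Emit:
carry_out(
  increments=[
    [0.025,-0.05,-0.05,0],
    [0.025,-0.05,-0.05,0],
    [0,0,0,0],
  ],
  gripper=0,
)

```text
time_s: 10.55
tool_pos: [0.4787, -0.1805, 0.2097]
eef_rot: [0.006, -0.142, 0.99, -0.005]
force: [0.9, 0.1, -0.2]
gripper_width: 0.0097
finger_force: 0.0
```

```bash
python3 st.py; python3 - <<'E'
from h import *
o=ctrl.get_obs();P=pose("wrist",o);p,d=grab_frame("wrist");pickle.dump((P,d),open("w3.pkl","wb"))
s=np.load("S1.npy")
im=np.clip(p[:,:,::-1]*1.2,0,255).astype(np.uint8).copy()
# predicted rim circle at seat (z=.073), deck outline
t=np.linspace(0,2*np.pi,200)
def dr(X,c): cv2.polylines(im,[np.round(proj(P,toworld(s,X))*8).astype(int)],True,c,1,cv2.LINE_AA,3)
dr(np.stack([.02+.033*np.cos(t),.033*np.sin(t),0*t+.073],-1),(0,0,255))
for g in(1,-1): dr(np.stack([.02+.02546+.004*np.cos(t),g*.02546+.004*np.sin(t),0*t+.0675],-1),(255,0,0))
dr(np.array([[.095,.11,.06],[.095,-.11,.06],[-.095,-.11,.06],[-.095,.11,.06]]),(0,200,0))
c=proj(P,toworld(s,np.array([-.01,0,.06])));im=im[max(0,int(c[1])-130):int(c[1])+110,max(0,int(c[0])-130):int(c[0])+130]
im=cv2.rotate(im,cv2.ROTATE_180);cv2.imwrite("pics/w3.png",cv2.resize(im,None,fx=2.4,fy=2.4,interpolation=cv2.INTER_CUBIC))
E
```

```text
stand [-125.1  -73. ] 0.2097 yaw 0.2844 F [ 0.9  0.1 -0.2] 0.009684116635170863
```

View pics/w3.png

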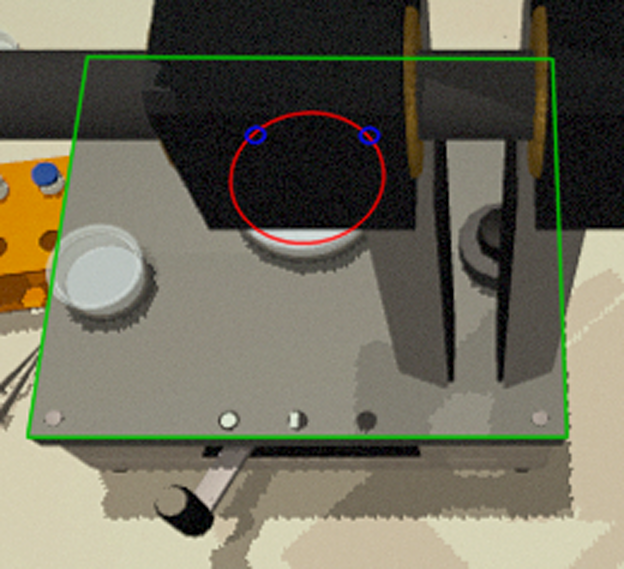

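Emit:
carry_out(
  increments=[
    [-0.048,-0.005,0,0],
    [-0.048,-0.005,0,0],
    [-0.048,-0.005,0,0],
    [0,0,0.05,0],
    [0,0,0.05,0],
  ],
)

```text
time_s: 11.1
tool_pos: [0.5909, -0.1519, 0.1219]
eef_rot: [0.001, -0.145, 0.989, -0.0]
force: [-0.4, 0.4, -0.4]
gripper_width: 0.0006
finger_force: 0.0
```

Emit:
carry_out(
  increments=[
    [0,0,0.035,0],
    [0,0,0,0],
    [0,0,0,0],
  ],
)

```text
time_s: 11.4
tool_pos: [0.5883, -0.1523, 0.0941]
eef_rot: [-0.001, -0.144, 0.99, 0.001]
force: [0.6, -0.3, 1.2]
gripper_width: 0.0003
finger_force: 0.0
```

```bash
python3 st.py;python3 shot.py w4
```

```text
stand [-12.  -77.3] 0.0941 yaw 0.2897 F [ 0.6 -0.3  1.2] 0.00026326046144245616
```

View pics/w4.png

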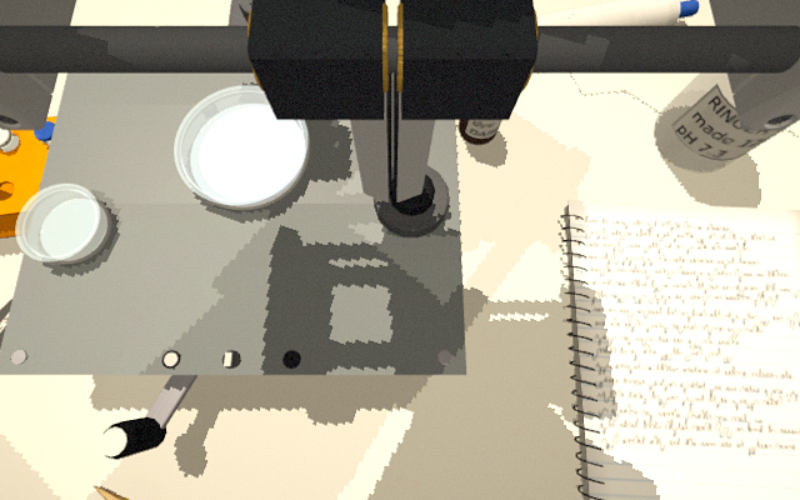

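```bash
python3 - <<'E'
from h import *
P,d=pickle.load(open("w4.pkl","rb"));s=np.load("S1.npy")
f=lambda x,y,z:inv(s,ray(P,639-((x+.5)/1.25-.5),399-((y+.5)/1.25-.5),z)).round(1)
print("rim l/r/f/b",f(175,147,.073),f(309,147,.073),f(242,211,.061),f(242,86,.073))
Z=cloud(P,d).reshape(-1,3);l=np.array([inv(s,a) for a in Z[(Z[:,2]>.066)&(Z[:,2]<.078)]])
l=l[(abs(l[:,0]-20)<45)&(abs(l[:,1])<45)];print(l.min(0),l.max(0),cv2.minEnclosingCircle(l.astype(np.float32)))
print("knob",f(118,441,.064))
E
```

```text
rim l/r/f/b [16.  34.9] [ 15.9 -32.9] [-14.    2.1] [51.8  4.5]
[-15.77072281 -31.96800368] [52.62554347 36.12292519] ((18.82613754272461, 2.3467202186584473), 34.82412338256836)
knob [-122.5   45.2]
```

Emit:
carry_out(
  increments=[
    [-0.0015,-0.0095,0,0],
    [0,0,0.005,0],
    [0,0,0.005,0],
    [0,0,0,0],
    [0,0,0,0],
  ],
)

```text
time_s: 11.95
tool_pos: [0.592, -0.1607, 0.0872]
eef_rot: [-0.0, -0.144, 0.99, 0.0]
force: [0.7, -0.3, 0.7]
gripper_width: 0.0004
finger_force: 0.0
```

```bash
python3 st.py
```

```text
stand [-10.8 -86.3] 0.0872 yaw 0.2885 F [ 0.7 -0.3  0.7] 0.00043501614967494484
```

Emit:
carry_out(
  increments=[
    [0,0,0.004,0],
    [0,0,0.004,0],
    [0,0,0.004,0],
    [0,0,0.003,0],
    [0,0,0,0],
  ],
)

```text
time_s: 12.45
tool_pos: [0.5924, -0.1607, 0.0763]
eef_rot: [0.0, -0.144, 0.99, -0.0]
force: [-2.3, 0.6, 6.2]
gripper_width: 0.0006
finger_force: 3.2
```

```bash
python3 st.py
```

```text
stand [-10.4 -86.5] 0.0763 yaw 0.2888 F [-2.3  0.6  6.2] 0.0006141830859811065
```

Near bottom; a bit more to be certain.

Emit:
carry_out(
  increments=[
    [0,0,0.003,0],
    [0,0,0.003,0],
    [0,0,0,0],
  ],
)

```text
time_s: 12.75
tool_pos: [0.5926, -0.1608, 0.0758]
eef_rot: [-0.0, -0.144, 0.99, -0.0]
force: [-10.1, 4.3, 25.1]
gripper_width: 0.0007
finger_force: 12.8
```

```bash
python3 st.py
```

```text
stand [-10.2 -86.6] 0.0758 yaw 0.2893 F [-10.1   4.3  25.1] 0.0006673910638522689
```

Bottomed (stiff at 25 N). Release and retreat up and forward.

Emit:
carry_out(
  increments=[
    [0,0,-0.006,0],
    [0,0,-0.01,0],
    [0,0,-0.05,0],
    [0.03,0,-0.05,0],
    [0.05,0,-0.05,0],
  ],
)

```text
time_s: 13.25
tool_pos: [0.5359, -0.1776, 0.1999]
eef_rot: [0.001, -0.145, 0.989, -0.0]
force: [0.3, -0.1, 0.5]
gripper_width: 0.0003
finger_force: 0.0
```

Emit:
carry_out(
  increments=[
    [0.05,-0.03,0,0],
    [0,0,0,0],
    [0,0,0,0],
  ],
)

```text
time_s: 13.55
tool_pos: [0.5033, -0.2123, 0.1984]
eef_rot: [0.0, -0.143, 0.99, 0.0]
force: [0.5, 0.1, -0.1]
gripper_width: 0.0005
finger_force: 0.0
```

```bash
python3 st.py; python3 shot.py w5; python3 - <<'E'
from h import *
P,d=pickle.load(open("w5.pkl","rb"));s=np.load("S1.npy")
Z=cloud(P,d).reshape(-1,3);l=np.array([inv(s,a) for a in Z]);z=Z[:,2]
m=(abs(l[:,0]-20)<48)&(abs(l[:,1])<45)&(z>.066)&(z<.078)
print(m.sum(),l[m].min(0),l[m].max(0))
b=(np.hypot(l[:,0]+10,l[:,1]+85)<7)&(z<.1);print("button z",np.median(z[b]),b.sum())
k=(np.hypot(l[:,0]+123,l[:,1]-47)<14)&(z>.055)&(z<.07);print("knob",l[k].mean(0),k.sum())
E
```

```text
stand [-110.5 -110.6] 0.1984 yaw 0.2866 F [ 0.5  0.1 -0.1] 0.0005421630205382036
2196 [-16.19715909 -26.90214543] [42.56069036 36.63866729]
button z nan 0
knob [-124.75224741   43.65342614] 128
  return _methods._mean(a, axis=axis, dtype=dtype,
  ret = ret.dtype.type(ret / rcount)
```

View pics/w5.png

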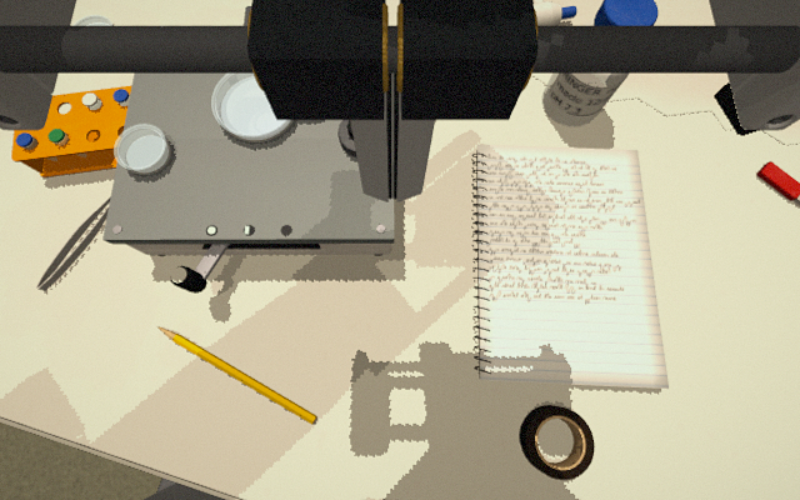

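```bash
python3 -c "
from station import workorder
print(workorder.close_job())"
```

```text
the job is handed in; nothing more can be done
None
```

The job is handed in (no verdict came back): the dish sits against the stop pins, about 1–2.5 mm off its seat by camera; the lever is at the left stop; the shutter was pressed fully down and let go, though my last check did not catch the button back up; and the arm is clear.

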